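Turn the swatch leaf over on the binder's rings

TASK

The swatch binder shows the warm colours (red, orange, yellow); the customer wants the cool ones on the back of that leaf. Lift the leaf until it stands up on the rings by itself and let go of it there, then take it again from its other side and lay it down flat on the left, cool colours up. There is a finger tab on each face for this. Leave the things around the binder where they are.

Things in the scene. Friction and masses are not known exactly. Their poses are not given: they have to be found in the camera images.
- binder: Open ring binder, fixed to the worktop; origin on the worktop under the middle of the rings. Dark cover 124 (x) x 156 (y) x 7 mm. x axis: along the row of three steel rings (15 mm radius, centres 50 mm and tops 67 mm above the worktop); +y: its left. A page block lies on either side, 18 to 72 mm out from the x axis, top 47 mm above the worktop.
- leaf_axis (a point): Middle of the ring axis about which the leaf turns: 50 mm above the binder's origin, the axis along the binder's x. The leaf is a rigid off-white plate, about 0.1 kg, 110 mm along the axis, 5 mm thick, reaching from 10 to 108 mm from the axis; its mid plane passes through the axis. Its outer part overhangs the page block.
- leaf (a joint): Leaf angle about the ring axis. 0: flat on the right (binder -y), warm colours up; 1.57: standing straight up; 3.14 (its stop): flat on the left (+y), cool colours up. It turns stiffly (0.10 N m of friction, about 1 N at the tabs) and stays at whatever angle it is left.
- warm_tab (a point): Grip point on the red tab of the warm face (on top at the start). The tab stands square on the face, 92 mm from the axis, midway along the leaf's 110 mm: 30 mm along the axis, 8 mm thick, 36 mm tall. The point is mid tab, 27 mm off the leaf's mid plane. Pinched by its ends (30 mm apart, along the axis) the tab pivots between the fingers as the leaf swings, so the tool can stay pointing down.
- cool_tab (a point): The same point on the blue finger tab on the other, cool face, of the same size, right behind the red one. It hangs under the leaf at the start, points to the right (binder -y) when the leaf stands upright, and points up when the leaf has been turned.
- eraser: Bystander: white eraser in a blue sleeve, 23x42x13 mm, lying to the right of the binder; origin at the centre of its underside.
- pan_pack: Bystander: small clear pack of two paint pans (grey and yellow), 28x43x13 mm, to the left of the binder; origin at the centre of its underside.
- blue_pot: Bystander: white-lidded paint pot with blue paint, 46 mm across, 46 mm tall, at the back on the left, beside the white step stand of paint tubes (fixed: world x from 0.64, y from -0.10 to 0.20, tubes up to 0.21 m high); origin at the centre of its underside.
- carton: Bystander: white carton with blue and red print, 38x138x42 mm, well to the right of the binder, in front of the tall tube display (0.69 m high, fixed: world y below -0.20, its front at x = 0.51; swing the arm round in front of it); origin at the centre of its underside.

How it is judged (in metres and radians):
On the way:
1. the leaf stands up on the rings by itself, within 25 degrees of upright, with the fingers off it (value of joint leaf between 1.13 and 2.01 rad and velocity of joint leaf between -0.1 and 0.1 rad/s and contact force between each of the fingers, the arm and binder below 0.1 N), for 0.2 s.
At the end, for the whole second after the job is handed in: The leaf lies flat on the left, cool colours up, within 8 degrees of its stop, and at rest (value of joint leaf above 3 rad and velocity of joint leaf between -0.1 and 0.1 rad/s); the robot touches nothing.
It fails at once if a bystander (eraser, pan pack, blue pot or carton) is moved more than 30 mm (distance of any of eraser, pan_pack, blue_pot, carton from where it was at the start of the episode above 0.03 m).
It also fails if it takes over 58 s, if anything falls off the work surface, if the arm or the gripper's body presses on something with over 40 N, if the wrist force passes 120 N, or if a joint passes its speed limit or range.

ROBOT

A 6-joint arm with a two-finger parallel gripper is mounted at the origin on a cart in front of the work surface, level with it; the furniture and walls round the work are solid. World frame = base frame: x ahead of the robot, y to its left, z up, the work surface at z = 0. Lengths are in m, angles in degrees, forces in N, time in s.
With the tool pointing down it reaches from about 0.325 to 0.9 m from the base axis. Payload 6.1 kg.
Tool frame: the origin (TCP) lies midway between the tips of the shut fingers; the grasp point (between the pads) lies 19 mm behind it; z points along the fingers, y is the line along which they close (so a half turn about z gives the same grasp; the last joint's range is limited). The gripper opens to 87 mm and grips with 3 to 60 N. Pads are 19 mm wide; open, the fingers measure 117 mm over their backs; the gripper's body (75 mm by 190 mm) begins 51 mm behind the grasp point.
Start: joints at [63.363, 12.628, 87.462, -0, 79.91, -7.225], TCP at [0.208, 0.589, 0.223] pointing down, gripper open.
Joint ranges: [-170.65, 170.65], [-52.31, 119.04], [5.05, 147.46], [-71.25, 251.25], [11.57, 151.72], [-153.62, 153.62]. Speed limits (degrees/s): [147.25, 147.25, 172.46, 180, 180, 180].

INTERFACE

Orientations are given as [roll, pitch, yaw] about the fixed x, y, z axes, in that order (R = Rz(yaw) Ry(pitch) Rx(roll)).
In Python, from plant import r, eoat, planner, readout, capture, camera_model, job, spotter gives the robot as it stands. Calls block until the motion is done:
- r.movep(position, orientation): joint-space move of the TCP to a pose.
- r.line_to(position, rotation=None, rate=0.15, max_force=None): straight line of the TCP; rotation=None keeps the orientation; rate is the mean speed in m/s. With max_force (N) it stops when the force on the tool has changed by that much, and returns True; else False.
- r.movej(angles): joint-space move.
- eoat.gripper_open() and eoat.close(effort=None): open the fingers fully, or close them until they stop; effort is the grip in N (None keeps the last).
- r.hold(seconds).
- planner.solve_ik(position, orientation): joint angles nearest the present ones, or None.
- readout.state(): the state.
- capture(name): name is "side" or "top"; returns (picture, depth): 420x560x3 uint8, red, green, blue; 420x560 float32, m along the optical axis (not along the pixel's ray), 0 where there is no reading.
- camera_model(name): a dict with "fx", "fy", "cx", "cy" (pixels), "R" (3x3) and "t" (3): a world point X has camera coordinates R X + t. Camera axes: x right, y down, z forward; pixel columns grow to the right and rows downward; lengths in m; the calibration is good to about 2 mm. A picture is of the moment at which its call begins. camera_model takes no time and is no camera call.
A pose or a line that the arm cannot do raises r.MotionError and nothing moves.
- job.job_done(): hands the job in; it is judged then, once.
Trained networks look in the newest picture that a camera, given by its name, has taken for a name from the list of things; names that differ only in an ending like _2 or _b are one class to them, and where a whole thing is asked for, a point or a joint stands for the part that bears it (a point fixed in the world has none). Each returns a list of dicts, best first, with "p" (0 to 1); they miss things now and then, are a little off and sometimes report something else, mostly with a low value. They report only what shows in the picture. A call takes as long as a camera call.
- spotter.masks_of(camera, target): "mask" (420x560 bool, what is visible of it) and "extent" ([left, top, right, bottom] in pixels, round what is visible of it).
The state is a dict: "t": time; "joints": joint angles; "qd": joint speeds; "tau": joint torques, N m; "ee_pos": TCP position; "tool_rot": TCP orientation; "ft_force": force on the tool from outside, world axes, zero at the start; "torque": the same for the moment, N m; "gripper_width": finger opening in m; "gripper_force": force on a finger pad.
Only numpy, scipy, OpenCV 4.12 (cv2) and the standard library are available. Lean on these libraries where they do the work, as an engineer would, in place of code of your own. Each camera call takes 0.05 s, during which the arm holds its last target. There are 200 camera calls.

## Working session

There is one attempt and no reset: what is moved stays moved. The work goes in short steps, each a Python script; the robot and the scene stay as the last script left them, time stands still between calls to the robot, and variables do not carry over. Pictures are saved under pics/ and viewed, at most 10 in all, crops included, and the job is handed in when it is done.

```bash
ls; mkdir -p pics
cat > h.py <<'E'
import numpy as np, cv2
from plant import r, eoat, planner, readout, capture, camera_model, job, spotter
def pts(cam, depth, mask):
    m=camera_model(cam); v,u=np.nonzero(mask&(depth>0)); d=depth[v,u]
    c=np.stack([(u-m['cx'])/m['fx']*d,(v-m['cy'])/m['fy']*d,d],1)
    return (c-np.array(m['t']))@np.array(m['R'])
E
python3 - <<'E'
from h import *
ims=[]
for c in ("side","top"):
    im,d=capture(c); np.save(f"pics/{c}0.npy",d); cv2.imwrite(f"pics/{c}0.png",im[:,:,::-1])
    for n in ("binder","leaf","warm_tab","cool_tab","eraser","pan_pack","blue_pot","carton"):
        for k in spotter.masks_of(c,n)[:1]:
            P=pts(c,d,k['mask'])
            if len(P)==0: continue
            np.save(f"pics/m_{c}_{n}.npy",k['mask'])
            print(c,n,round(k['p'],2),k['extent'],len(P),np.median(P,0).round(3),np.percentile(P,2,0).round(3),np.percentile(P,98,0).round(3))
print(readout.state())
E
```

```text
pics
plant.py
side binder 0.78 [281.0, 209.6, 338.0, 291.8] 3805 [0.537 0.186 0.048] [0.479 0.107 0.005] [0.597 0.276 0.1  ]
side warm_tab 0.83 [289.6, 210.1, 336.8, 249.0] 1565 [0.532 0.146 0.073] [0.479 0.101 0.056] [0.584 0.19  0.115]
side cool_tab 0.79 [287.8, 208.3, 337.9, 253.1] 1556 [0.532 0.145 0.073] [0.48  0.099 0.057] [0.584 0.189 0.116]
side pan_pack 0.75 [294.5, 312.8, 313.7, 332.2] 247 [0.561 0.375 0.013] [0.546 0.351 0.005] [0.575 0.394 0.016]
side blue_pot 0.7 [228.7, 285.9, 252.4, 319.7] 568 [0.693 0.341 0.043] [0.672 0.286 0.001] [0.716 0.352 0.048]
side carton 0.65 [316.4, 144.0, 334.0, 180.3] 423 [ 0.468 -0.264  0.041] [ 0.447 -0.381  0.   ] [ 0.485 -0.225  0.046]
top binder 0.65 [196.2, 203.4, 268.0, 254.8] 2695 [0.536 0.184 0.056] [0.478 0.099 0.004] [0.598 0.268 0.105]
top leaf 0.76 [223.8, 209.4, 262.5, 252.5] 1438 [0.531 0.142 0.072] [0.477 0.097 0.002] [0.589 0.189 0.115]
top warm_tab 0.76 [229.6, 205.9, 263.5, 249.6] 1346 [0.531 0.142 0.073] [0.479 0.098 0.055] [0.585 0.188 0.116]
top cool_tab 0.84 [225.3, 210.0, 261.3, 257.0] 1325 [0.53  0.143 0.073] [0.47
[... 458 characters left out ...]
4] [0.598 0.268 0.105]
{'t': 0.9, 'joints': array([ 6.33638021e+01,  1.26267320e+01,  8.74602129e+01, -1.17710144e-03,
        7.99124225e+01, -7.22588434e+00]), 'qd': array([-0.04565009, -0.02388542,  0.13490029,  0.08169393,  0.01797427,
        0.03117961]), 'tau': array([-1.62580518e-04, -4.94550991e+01, -3.87716925e+01,  6.99078455e-02,
        4.65132098e-02, -3.93374847e-06]), 'ee_pos': array([0.20772476, 0.58946723, 0.22256785]), 'tool_rot': array([1.79999518e+02, 1.22926966e-03, 1.60589893e+02]), 'ft_force': array([ 0.07310495, -0.24872244,  1.01158861]), 'torque': array([-3.83649368e-02,  3.93296784e-05, -1.51104657e-03]), 'gripper_force': 0.0, 'gripper_width': 0.08670036187182208}
```

Run:
```python
from h import *
a=cv2.imread("pics/side0.png"); b=cv2.imread("pics/top0.png")
A=cv2.resize(a[190:350,210:370],(400,400),interpolation=2); B=cv2.resize(b[160:270,150:300],(400,293),interpolation=2)
o=np.zeros((400,800,3),np.uint8); o[:,:400]=A; o[:293,400:]=B; cv2.imwrite("pics/v1.png",o)
for c,n in (("side","warm_tab"),("top","leaf")):
    im=cv2.imread(f"pics/{c}0.png"); d=np.load(f"pics/{c}0.npy"); 
    hsv=cv2.cvtColor(im,cv2.COLOR_BGR2HSV)
    m=np.load(f"pics/m_{c}_{n}.npy"); P=pts(c,d,m&(d>0)); 
    H=hsv[np.nonzero(m&(d>0))]
    red=((H[:,0]<6)|(H[:,0]>172))&(H[:,1]>120)
    hi=P[:,2]>0.093
    for l,s in (("hi",hi),("red",red)): 
        if s.any(): print(c,l,s.sum(),P[s].mean(0).round(4),P[s].min(0).round(4),P[s].max(0).round(4))
    L=P[(P[:,2]<0.088)&(P[:,2]>0.045)]
    # robust plane fit
    for _ in range(6):
        A=np.c_[L[:,:2],np.ones(len(L))]; k=np.linalg.lstsq(A,L[:,2],rcond=None)[0]; e=A@k-L[:,2]; L=L[abs(e)<max(.003,1.5*e.std())]
    print(k,len(L),e.std(),"angle",np.degrees(np.arctan(np.hypot(*k[:2]))),"dir",np.degrees(np.arctan2(k[1],k[0])))
    r_=cv2.minAreaRect(L[:,:2].astype(np.float32)*1000); print(r_)
for c in ("side","top"):
    d=np.load(f"pics/{c}0.npy"); P=pts(c,d,np.load(f"pics/m_{c}_binder.npy"))
    C=P[(P[:,2]<.012)]; print(c,"cover/all rect",cv2.minAreaRect(P[:,:2].astype(np.float32)*1000), cv2.minAreaRect(C[:,:2].astype(np.float32)*1000))
```

```text
side hi 97 [0.5293 0.1252 0.1085] [0.5142 0.1188 0.093 ] [0.5438 0.1302 0.1207]
side red 357 [0.5135 0.1379 0.0846] [0.4838 0.1019 0.0616] [0.5494 0.1773 0.1207]
[-0.0432506  -0.35968527  0.14835136] 1252 0.0014451773054346452 angle 19.914250612981515 dir -96.85664908891533
((531.631103515625, 145.76229858398438), (93.25357055664062, 109.56937408447266), 82.69864654541016)
top hi 76 [0.5286 0.1204 0.1097] [0.514  0.1013 0.094 ] [0.543  0.129  0.1204]
top red 285 [0.5131 0.1363 0.0842] [0.4848 0.1044 0.0591] [0.549  0.1785 0.1204]
[-0.04602849 -0.35601552  0.14795201] 1011 0.001464299911703646 angle 19.747054714051647 dir -97.36678546231693
((531.6538696289062, 143.65792846679688), (92.41480255126953, 109.7863540649414), 83.31580352783203)
side cover/all rect ((529.730224609375, 127.80915832519531), (302.46490478515625, 124.83447265625), 83.07017517089844) ((529.730224609375, 127.80915832519531), (302.46490478515625, 124.83447265625), 83.07017517089844)
top cover/all rect ((538.3323364257812, 187.8904571533203), (183.3396453857422, 126.3175048828125), 83.26297760009766) ((538.371337890625, 188.22055053710938), (182.6749267578125, 126.3175048828125), 83.26297760009766)
```

View pics/v1.png

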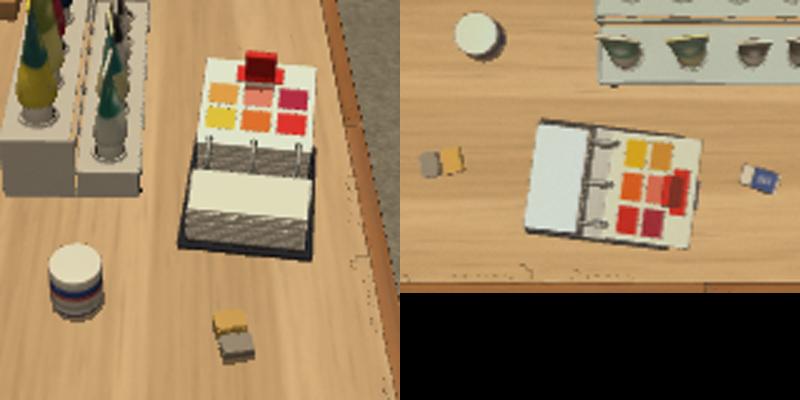

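The side crop shows the leaf tilted up about 20° towards the right, with the red tab at its outer edge (side pixel about (315,217)). The pan pack, pot and eraser are clear of the binder. Next I check the clearance to the stand.

Run:
```python
from h import *
for c in ("side","top"):
    d=np.load(f"pics/{c}0.npy"); P=pts(c,d,d>0)
    print(c)
    for x in np.arange(.60,.74,.01):
        row=[]
        for y in np.arange(-.1,.26,.03):
            s=P[(abs(P[:,0]-x)<.005)&(abs(P[:,1]-y)<.015)]
            row.append(round(float(s[:,2].max()),3) if len(s) else None)
        print(round(x,2),row)
yaw=np.radians(-6.9); yb=np.array([-np.sin(yaw),np.cos(yaw)]); 
for Y in (83.1,-96.9):
    for yy,z in ((-.077,.0876),(.027,.125),(-.027,.125),(.092,.058),(-.077,.24),(.092,.2)):
        p=np.array([.539,.2])+yb*yy
        q=planner.solve_ik([*p,z],[180,0,Y]); print(Y,yy,None if q is None else np.round(q,1))
```

```text
side
0.6 [0.003, 0.004, 0.003, 0.003, 0.003, 0.003, 0.004, 0.003, 0.003, 0.006, 0.016, 0.049]
0.61 [0.003, 0.004, 0.004, 0.003, 0.003, 0.003, 0.003, 0.003, 0.003, 0.004, 0.003, 0.003]
0.62 [0.003, 0.003, 0.003, 0.003, 0.003, 0.003, 0.005, 0.002, 0.004, 0.003, 0.004, 0.003]
0.63 [0.002, 0.003, 0.002, 0.004, 0.003, 0.003, 0.004, 0.002, 0.003, 0.003, 0.002, 0.004]
0.64 [0.037, 0.038, 0.036, 0.037, 0.038, 0.036, 0.038, 0.038, 0.038, 0.038, 0.038, 0.002]
0.65 [0.036, 0.035, 0.035, 0.035, 0.034, 0.034, 0.036, 0.035, 0.036, 0.035, 0.034, 0.003]
0.66 [0.035, 0.038, 0.034, 0.069, 0.037, 0.077, 0.036, 0.092, 0.034, 0.095, 0.079, 0.002]
0.67 [0.037, 0.037, 0.116, 0.118, 0.122, 0.122, None, 0.142, 0.141, 0.143, 0.143, 0.004]
0.68 [None, None, None, 0.12, 0.116, 0.121, 0.142, 0.142, None, 0.14, 0.14, 0.004]
0.69 [0.034, 0.033, 0.033, 0.072, 0.035, 0.063, 0.034, 0.086, 0.034, 0.08, 0.035, 0.003]
0.7 [0.076, 0.075, 0.075, 0.076, 0.076, 0.075, 0.074, 0.078, 0.076, 0.076, 0.076, 0.004]
0.71 [0.072, 0.072, 0.072, 0.073, 0.073, 0.072, 0.074, 0.072, 0.073, 0.073, 0.073, 0.003]
0.72 [0.075, 0.104, 0.108,
[... 1335 characters left out ...]
.101, 0.125, 0.113, 0.1, 0.075, 0.123, 0.074, 0.121, 0.073, 0.006]
0.73 [0.072, 0.173, 0.178, 0.184, 0.172, 0.162, 0.207, 0.192, 0.148, 0.159, 0.074, 0.004]
0.74 [0.073, 0.209, 0.211, 0.211, 0.21, 0.21, 0.211, 0.211, 0.213, 0.211, 0.207, 0.005]
83.1 -0.077 [  4.8   9.6 106.3  -0.   64.1  11.7]
83.1 0.027 [15.  12.6 98.4 -0.  69.  21.9]
83.1 -0.027 [  9.9   9.4 102.1  -0.   68.5  16.8]
83.1 0.092 [20.7 21.6 95.1 -0.  63.3 27.6]
83.1 -0.077 [ 4.8  0.9 98.4 -0.  80.7 11.7]
83.1 0.092 [20.7 13.2 89.3 -0.  77.6 27.6]
-96.9 -0.077 None
-96.9 0.027 None
-96.9 -0.027 None
-96.9 0.092 [  20.7   21.6   95.1    0.    63.3 -152.4]
-96.9 -0.077 None
-96.9 0.092 [  20.7   13.2   89.3    0.    77.6 -152.4]
```

```bash
cat >> h.py <<'E'
C=np.array([.5385,.1995]); yb=np.array([np.sin(np.radians(6.9)),np.cos(np.radians(6.9))]); ROT=[180,0,83.1]
def tcp(th,s,up=0,dz=.017):  # leaf angle deg, s=+1 warm tab, -1 cool tab
    t=np.radians(th); y=-.092*np.cos(t)+s*.027*np.sin(t); z=.05+.092*np.sin(t)+s*.027*np.cos(t)
    return [*(C+yb*y), z-dz+up]
def st(l=""):
    s=readout.state(); print(l,round(s['t'],2),s['ee_pos'].round(4),s['ft_force'].round(1),round(s['gripper_width'],4),round(s['gripper_force'],1))
E
python3 - <<'E'
from h import *
r.movep(tcp(19.8,1,.13),ROT); st("above")
print(r.line_to(tcp(19.8,1),rate=.1,max_force=8)); st("down")
eoat.close(12); st("closed")
im,d=capture("side"); cv2.imwrite("pics/v2.png",cv2.resize(im[160:300,220:400,::-1],(720,560)))
E
```

```text
above 2.94 [0.529  0.1235 0.2196] [-0.7  0.6  0. ] 0.0869 0.0
False
down 4.39 [0.5299 0.1227 0.0904] [-0.   0.1  0.7] 0.087 0.0
closed 5.36 [0.5289 0.1226 0.0895] [-2.2 -0.4  0.1] 0.0298 12.0
```

View pics/v2.png

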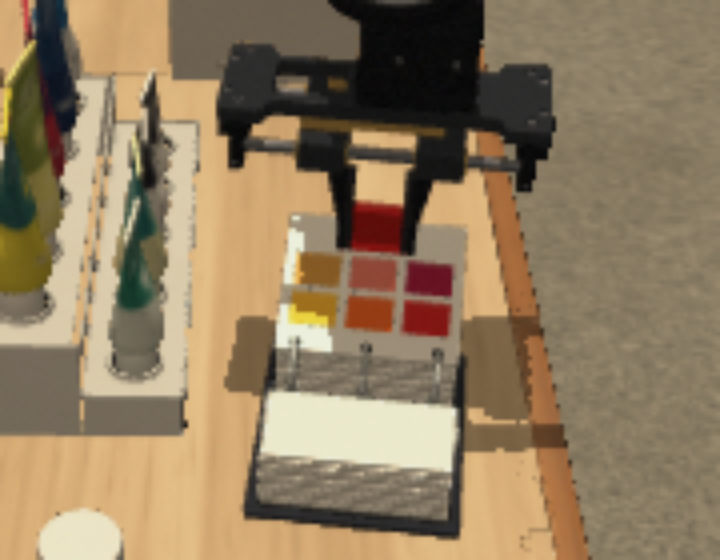

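The red tab is pinched squarely by its ends, at about (378,228) in the crop. Now I swing the leaf upright.

Run:
```python
from h import *
for i,th in enumerate(np.linspace(19.8,92,9)[1:]):
    r.line_to(tcp(th,1),rate=.06); st(round(th))
    f=readout.state()['ft_force']
    if np.linalg.norm(f)>30: print("high force"); break
im,d=capture("side"); cv2.imwrite("pics/v3.png",cv2.resize(im[160:300,220:400,::-1],(720,560)))
```

```text
29 5.81 [0.5302 0.1326 0.1015] [-4.3 -2.3  4.4] 0.0296 12.0
38 6.21 [0.5316 0.144  0.111 ] [-4.8 -3.   4.5] 0.0299 12.0
47 6.61 [0.5331 0.1569 0.1187] [-4.6 -1.4  3.6] 0.0296 12.0
56 7.01 [0.5348 0.1708 0.1242] [-4.7  0.4  2.9] 0.0297 12.0
65 7.41 [0.5365 0.1853 0.1274] [-2.6  1.5 -0.1] 0.0298 12.0
74 7.81 [0.5383 0.2001 0.1285] [-4.3  0.7 -2.3] 0.0298 12.0
83 8.21 [0.5401 0.215  0.1273] [-4.   1.2 -1.7] 0.0294 12.0
92 8.61 [0.5419 0.2294 0.1238] [-5.4  0.9 -1.9] 0.0301 12.0
```

View pics/v3.png

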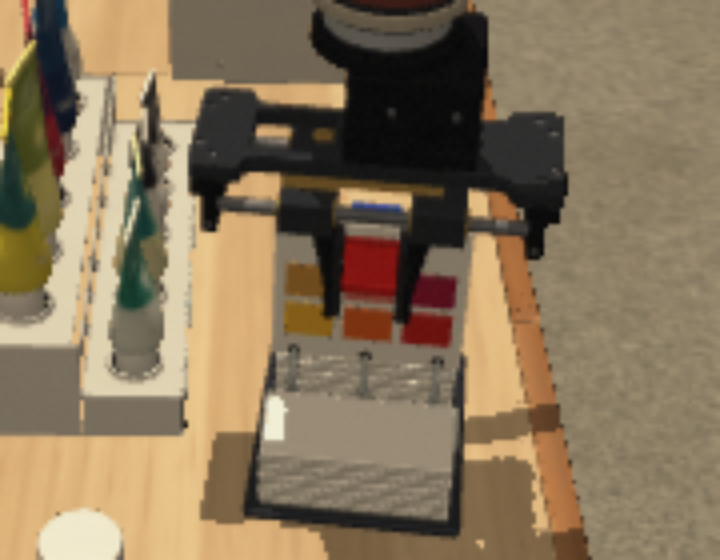

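The leaf is upright and the fingers are still on the red tab at about (370,265). I release it, lift clear, and measure the leaf.

Run:
```python
from h import *
eoat.gripper_open(); r.hold(.4); st("open")
r.line_to(tcp(92,1,.10),rate=.12)
p=tcp(92,-1,.10); p[2]=readout.state()['ee_pos'][2]
r.line_to(p,rate=.15); st("over")
r.hold(.3)
for c in ("side","top"):
    im,d=capture(c); P=pts(c,d,d>0); hsv=cv2.cvtColor(im,cv2.COLOR_RGB2HSV)[d>0]
    Q=np.c_[(P[:,:2]-C)@np.array([yb[1],-yb[0]]),(P[:,:2]-C)@yb,P[:,2]]
    box=(abs(Q[:,0])<.056)&(abs(Q[:,1])<.06)&(Q[:,2]>.075)&(Q[:,2]<.168)
    print(c,box.sum())
    for n,s in (("leaf",box&(hsv[:,1]<60)&(hsv[:,2]>120)),("red",box&((hsv[:,0]<6)|(hsv[:,0]>172))&(hsv[:,1]>150)),("blue",box&(hsv[:,0]>100)&(hsv[:,0]<130)&(hsv[:,1]>120))):
        if s.sum()>3: print(n,s.sum(),np.percentile(Q[s],[3,50,97],axis=0).round(4).tolist())
    s=box&(Q[:,1]>-.012)&(Q[:,1]<.015)
    if s.sum()>20: k=np.polyfit(Q[s,2],Q[s,1],1); print("slope",k,"angle",90+np.degrees(np.arctan(k[0])))
    if c=="side": cv2.imwrite("pics/v4.png",cv2.resize(im[160:300,220:400,::-1],(720,560)))
```

```text
open 10.21 [0.5421 0.2295 0.124 ] [-0.4 -0.6  0. ] 0.0867 0.0
over 11.7 [0.5356 0.1759 0.2226] [0.8 0.4 0.3] 0.0871 0.0
side 1533
leaf 307 [[-0.053, -0.0013, 0.0814], [0.0062, 0.001, 0.1422], [0.0504, 0.0039, 0.1589]]
red 424 [[-0.0463, -0.0012, 0.0824], [-0.0138, 0.0029, 0.1411], [0.0168, 0.0369, 0.1503]]
blue 46 [[-0.0128, -0.0354, 0.1443], [-0.0012, -0.0276, 0.1464], [0.0121, -0.0201, 0.1481]]
slope [0.00182551 0.00126733] angle 90.10459408675443
top 0
```

View pics/v4.png

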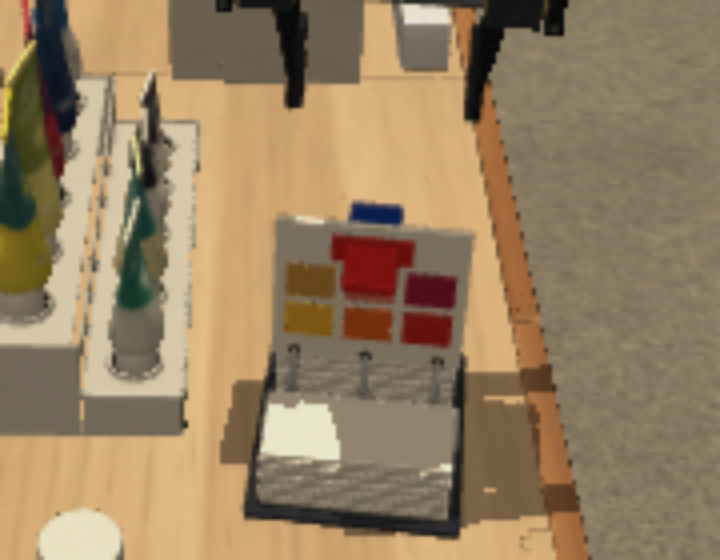

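The leaf stands by itself at about 90°, with the fingers clear of it. The blue tab shows behind its top edge at (377,212). Next I grasp the cool tab and lay the leaf over.

Run:
```python
from h import *
print(r.line_to(tcp(90.5,-1),rate=.1,max_force=8)); st("down")
eoat.close(12); st("closed")
if readout.state()['gripper_width']<.025: raise SystemExit("missed")
for th in np.linspace(90.5,178.5,10)[1:]:
    if r.line_to(tcp(th,-1),rate=.06,max_force=25): print("stopped")
    st(round(th))
im,d=capture("side"); cv2.imwrite("pics/v5.png",cv2.resize(im[160:300,220:400,::-1],(720,560)))
```

```text
False
down 13.22 [0.536  0.1736 0.1261] [-0.1 -0.2 -0.3] 0.0876 0.0
closed 14.19 [0.5351 0.1735 0.1252] [-1.3 -0.2  1.3] 0.0296 12.0
100 14.62 [0.5371 0.1903 0.1282] [-1.8  1.7 -1.4] 0.0299 12.0
110 15.04 [0.5391 0.2063 0.1283] [-1.7 -0.1 -1.7] 0.0294 12.0
120 15.47 [0.5409 0.2221 0.1258] [-1.8  0.3 -3.7] 0.0298 12.0
130 15.89 [0.5428 0.2372 0.1207] [-2.7  0.1 -4.5] 0.0302 12.0
139 16.32 [0.5445 0.2513 0.1132] [-5.2 -0.8 -4.6] 0.0297 12.0
149 16.74 [0.546  0.2639 0.1032] [-3.9 -1.3 -4.6] 0.03 12.0
159 17.17 [0.5473 0.2748 0.0912] [-4.3 -2.2 -4.2] 0.0298 12.0
169 17.59 [0.5484 0.2835 0.0776] [-4.5 -2.1 -3.4] 0.0298 12.0
178 18.02 [0.5492 0.2898 0.0627] [-5.  -2.4 -2.3] 0.0297 12.0
```

View pics/v5.png

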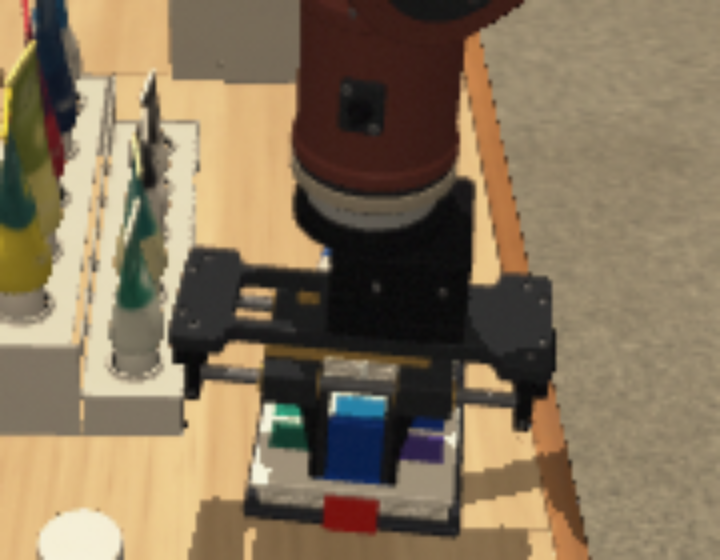

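The leaf lies over on the left with the cool swatches up and the blue tab pinched at about (357,440). I press it lightly to its stop, release, and check.

Run:
```python
from h import *
p=readout.state()['ee_pos'].copy(); p[2]-=.004
print(r.line_to(p,rate=.02,max_force=8)); st("press")
eoat.gripper_open(); st("open")
p=readout.state()['ee_pos'].copy(); p[2]+=.15
r.line_to(p,rate=.12); r.line_to([p[0]-.12,p[1]+.05,p[2]+.04],rate=.2); r.hold(.3); st("clear")
for c in ("side","top"):
    im,d=capture(c); P=pts(c,d,d>0)
    Q=np.c_[(P[:,:2]-C)@np.array([yb[1],-yb[0]]),(P[:,:2]-C)@yb,P[:,2]]
    s=(abs(Q[:,0])<.05)&(Q[:,1]>.02)&(Q[:,1]<.085)&(Q[:,2]>.04)&(Q[:,2]<.075)
    for _ in range(5):
        k=np.polyfit(Q[s,1],Q[s,2],1); s&=abs(np.polyval(k,Q[:,1])-Q[:,2])<.005
    print(c,s.sum(),k,"leaf angle",180-np.degrees(np.arctan(k[0])))
    for n in ("eraser","pan_pack","blue_pot"):
        for q in spotter.masks_of(c,n)[:1]: print(n,round(q['p'],2),np.median(pts(c,d,q['mask']),0).round(3))
    if c=="side": cv2.imwrite("pics/v6.png",cv2.resize(im[160:340,200:400,::-1],(660,594)))
```

```text
False
press 18.4 [0.5492 0.2904 0.0598] [-6.1  0.8 -0.7] 0.0298 12.0
open 19.55 [0.5491 0.2898 0.0587] [-0.7 -0.3 -0.2] 0.0865 0.0
clear 22.08 [0.4296 0.3393 0.2481] [ 0.8 -0.1 -0.1] 0.0866 0.0
side 686 [0.03832408 0.05358992] leaf angle 177.80526617246105
eraser 0.52 [0.545 0.039 0.012]
pan_pack 0.74 [0.561 0.37  0.014]
blue_pot 0.9 [0.693 0.342 0.043]
top 857 [0.04260011 0.05217618] leaf angle 177.5606685212652
eraser 0.69 [0.543 0.034 0.012]
pan_pack 0.72 [0.546 0.257 0.055]
blue_pot 0.6 [0.692 0.325 0.044]
```

View pics/v6.png

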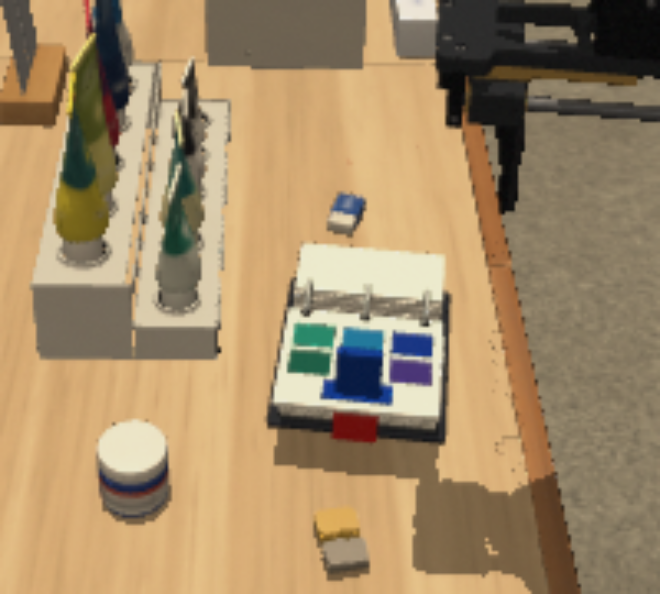

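The leaf lies on the left with the cool colours up, at about 177.7° (171.9° is required). The gripper is clear, and the eraser, pan pack and pot are where they were.

```bash
python3 -c "
from h import *
print(job.job_done())"
```

```text
the job is handed in; nothing more can be done
None
```

The job is handed in: the leaf stood upright on its own at about 90°, and now lies on the left, cool colours up, at about 177.7° with the robot clear; the eraser, pan pack and pot haven't moved, and I didn't re-measure the carton, which the arm never went near.

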